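# Open the sprung lid over the large vial

## Task

Of the two wells of the vial holder, open the one with the large vial in it: press the release tab in front of it down so that its lid springs up, then push that lid right over backwards with a fingertip until it lies fully open at its stop. Only touch, do not grasp: leave the other lid shut, both vials standing in their wells, and the holder and the things around it where they are, neither lifted nor shoved about.

Things in the scene. Friction and masses are not known exactly. Their poses are not given: they have to be found in the camera images.
- vial_holder: White and grey bench-top vial holder, loose, on rubber feet, about 1.8 kg. Origin: centre of its underside; +x from its front to its hinged back, +y to its left well, z up. Box 100 (x) x 156 (y) x 76 mm high; two wells centred at y = +37 (left) and -37 mm (right), each with a lid and, in front, a release tab. Its front faces the robot within about 20 degrees (yaw 0 = holder x along world x).
- lid_left (a joint): Angle (rad) of the clear grey-rimmed lid (66 mm wide, 4 thick) over the left well, hinged along y at holder x = +46, z = 78.5 mm. 0 = shut, latched. Released, a spring pin lifts it to about 0.95. From there push it, about 1 N at the front edge; damped, no spring: let go short of upright (1.57) it sinks back to 0.95, past upright it slowly falls over in about 1 s to its stop at 1.95 (fully open).
- lid_right (a joint): The same for the lid over the right (-y) well.
- lid_left_edge (a point): Middle of the left lid's front edge, mid thickness: tip of a 26 mm wide tongue, 104 mm from the hinge axis. Moves with the lid: holder (-58, +37, 78.5) mm shut, about (-15, +37, 163) sprung up (lid sloping up to the front at 54 degrees), (+46, +37, 182.5) upright. Push the edge back from the front with the fingertips some 25 mm below it; much lower and the edge may catch under the gripper's body.
- lid_right_edge (a point): The same for the right lid (y = -37 mm).
- tab_left (a joint): Angle (rad) of the grey rocker latch in front of the left well. 0 = at rest, hooked over the lid's tongue. Pressing its thumb plate down turns it, up to its stop at 0.28; the hook swings towards the front by up to 10 mm and the lid comes free at about 0.15. Springs back when let go.
- tab_right (a joint): The same for the right latch.
- tab_left_press (a point): Where to press the left tab: top face of its flat ribbed thumb plate (28 mm wide, 4 thick, sticking out level in front, holder x -60 to -115 mm). At holder (-100, +37, 47) mm at rest, moves with the tab. Straight down it takes 1.3 N at first, 3 N where the lid frees (6.5 mm down), 4.5 N at the stop (12.5 mm). The hook stands at x -66 to -61 mm, up to z = 86 mm: press in front of it.
- tab_right_press (a point): The same for the right tab (y = -37 mm).
- big_vial: The large vial (27 mm diameter, 61 mm tall, white cap, orange-brown contents), standing loose in one of the wells (left or right, varies), seen through the clear lid. Origin: centre of its base, 10 mm above the bench. Its well is the one whose lid is to be opened.
- small_vial: The small vial (17 mm diameter, 38 mm tall, white cap, pale contents) standing loose in the other well. Origin: centre of its base.
- spare_vial: Bystander: another large vial, 27 mm diameter and 61 mm tall, loose on the bench to the left of the holder. Origin: centre of its base.
- dark_vial: Bystander: a large vial with dark contents, 27 mm diameter and 61 mm tall, loose on the bench to the right of the holder. Origin: centre of its base.
- bench_timer: Bystander: white bench timer 62 x 68 x 19 mm, loose, behind the holder to the right. Origin: centre of its underside.
- pen: Bystander: white marker pen with blue cap lying flat, 127 mm along its y, 14 mm high, loose, in front of the holder to the left. Origin: centre of the underside.
Things that resemble listed ones, but are neither listed nor needed, are in the scene too. There is more than one size of the vial_holder; the one meant has the size given above.

How it is judged:
By the outcome, as a careful person would: the job done as asked, in the order asked, and still so for the second after the job is handed in, with the robot touching nothing.
It also fails if it takes over 38 s, if anything falls off the work surface, if the arm or the gripper's body presses on something with over 40 N, if the wrist force passes 120 N, or if a joint passes its speed limit or range.

## Robot

A 6-joint arm with a two-finger parallel gripper is mounted at the origin on a cart in front of the work surface, level with it; the furniture and walls round the work are solid. World frame = base frame: x ahead of the robot, y to its left, z up, the work surface at z = 0. Lengths are in mm, angles in rad, forces in N, time in s.
With the tool pointing down it reaches from about 325 to 775 mm from the base axis. Payload 5.5 kg.
Tool frame: the origin (TCP) lies between the finger pads; the fingertips stand 8 mm ahead of it and the grasp point (between the pads) lies 11 mm behind it (tips_ahead is the distance from the TCP to the fingertips, in mm); z points along the fingers, y is the direction in which the jaws open and shut (so a half turn about z gives the same grasp; the last joint's range is limited). The gripper opens to 88 mm and grips with 3 to 60 N. Pads are 20 mm wide; open, the fingers measure 115 mm over their backs; the gripper's body (75 mm by 178 mm) begins 61 mm behind the grasp point.
Start: joints at [-1.254, 0.091, 1.231, -0, 1.82, -0.057], TCP at [219.094, -558.582, 230.631] pointing down, gripper open.
Joint ranges: [-2.87, 2.87], [-0.86, 2.18], [0.17, 2.46], [-1.51, 4.65], [0.06, 2.69], [-2.65, 2.65]. Speed limits (rad/s): [2.57, 2.57, 3.01, 3.14, 3.14, 3.14].

## Interface

Orientations are given as [roll, pitch, yaw] about the fixed x, y, z axes, in that order (R = Rz(yaw) Ry(pitch) Rx(roll)).
In Python, from cell import * gives the robot as it stands.
- The arm moves only by the tool servo_tool, never from a script. Its argument "rows" is one flat list of numbers, 7 for each row, row after row: the shift along the tool's x, y, z in m, then the turn, a rotation vector about the tool's x, y, z in degrees, then the closure, from -1 (fully open) to 1 (shut). In form: [tx, ty, tz, ax, ay, az, grip, tx, ty, tz, ax, ay, az, grip, ...]. A call has 1 to 8 rows; each row shifts and turns the commanded pose from where the row before left it, along the tool's axes as they then stand; what a row does not reach is not made up. A row lasts 1/10 s, in which the tool goes at most 50 mm and 8.59 degrees, less where a joint would pass 70% of its speed; a pose out of reach is approached as far as the arm can. A call with a gripper value outside its range is refused whole. The fingers move at their own pace and stop on an object; "newtons" is the grip in N (left out, the last holds). Time passes only in rows, so rows that do not move let the fingers close. It gives the time, the measured TCP pose, the force and the opening at its end, in the units of the state.
- get_obs(): the state, without advancing time (a new reading comes with each control period).
- snapshot(name): name is "side" or "top"; returns the picture (420x560x3 uint8, blue, green, red); there is no depth.
- get_calibration(name): a dict with "K" (3x3 intrinsics, pixels), "rvec" (rotation vector, rad) and "tvec" (3), from world to camera coordinates, as OpenCV has them. Camera axes: x right, y down, z forward; pixel columns grow to the right and rows downward; lengths in mm; the calibration is good to about 2 mm. A picture is of the moment at which its call begins. get_calibration takes no time and is no camera call.
- finish_job(): hands the job in, once; it reports no verdict.
The state is a dict: "time": time; "q": joint angles; "dq": joint speeds; "joint_torque": joint torques, N m; "eef_pos": TCP position; "orientation": TCP orientation; "wrist_force": force on the tool from outside, world axes, zero at the start; "ft_torque": the same for the moment, N m; "width": finger opening in mm.
Only numpy, scipy, OpenCV 4.12 (cv2) and the standard library are available. Lean on these libraries where they do the work, as an engineer would, in place of code of your own. Each camera call takes 0.05 s, during which the arm holds its last target.

## Working session

There is one attempt and no reset: what is moved stays moved. The work goes in short steps, Python scripts to look and compute and a tool call to move; the robot and the scene stay as the last step left them, time stands still between calls to the robot, and variables do not carry over. Pictures are saved under pics/ and viewed, and the job is handed in when it is done.

Besides the shell and the picture viewer there is one more tool, called after ">>>" as a command line: name --argument value ..., lists and objects as JSON in quotes. servo_tool: Moves the arm, as the interface text tells. Its arguments: {"type":"object","properties":{"rows":{"type":"array"},"newtons":{"type":"number"}},"required":["rows"]}

```bash
ls; mkdir -p pics; python3 - <<'E'
from cell import *
import cv2
o=get_obs();print({k:o[k] for k in('time','eef_pos','orientation','width','wrist_force')})
for n in('side','top'):
    cv2.imwrite(f'pics/{n}0.png',snapshot(n));c=get_calibration(n);print(n,c)
E
```

```text
pics
{'time': 0.0, 'eef_pos': array([ 218.98079383, -558.31765093,  229.51337906]), 'orientation': array([-3.13968211e+00, -4.73306825e-05,  3.73783337e-01]), 'width': 87.7328310205526, 'wrist_force': array([ 0.29744123, -0.46175771,  0.67523049])}
side {'K': array([[515.69896993,   0.        , 274.12340192],
       [  0.        , 515.69896993, 200.3501237 ],
       [  0.        ,   0.        ,   1.        ]]), 'rvec': array([ 0.57735891, -2.40111657,  1.53660923]), 'tvec': array([ 559.67268374,  182.94023781, 1145.34634076])}
top {'K': array([[507.62334246,   0.        , 281.14118022],
       [  0.        , 507.62334246, 209.26059495],
       [  0.        ,   0.        ,   1.        ]]), 'rvec': array([ 2.116122  , -2.18142288,  0.15732232]), 'tvec': array([  34.22403897,  635.01072005, 1183.31110514])}
```

View pics/side0.png

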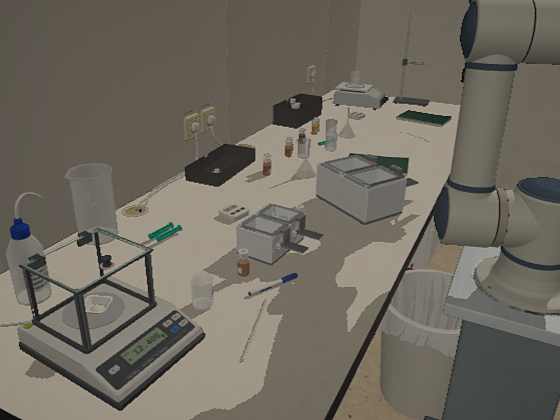

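View pics/top0.png

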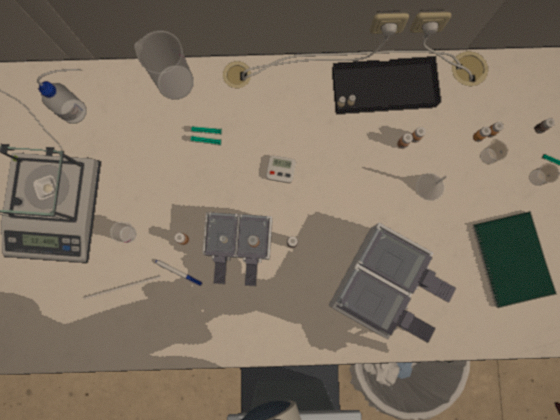

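The top view shows two holders: a small one at about (237,240) with tabs at (220,270) and (251,270), and a larger one at about (385,280). The spare vial is at (181,239), the dark vial at (292,242), the timer at (281,169) and the pen at (178,272). Next I'll crop in close and measure.

```bash
cat > h.py <<'E'
from cell import *
import numpy as np, cv2
def cam(n):
    c=get_calibration(n);R,_=cv2.Rodrigues(np.array(c['rvec']));return np.array(c['K']),R,np.array(c['tvec']).ravel()
def ray(n,uv,z):
    K,R,t=cam(n);d=R.T@np.linalg.inv(K)@np.array([*uv,1.]);C=-R.T@t
    return C+d*(z-C[2])/d[2]
def proj(n,P):
    K,R,t=cam(n);p=(K@(R@np.atleast_2d(P).T+t[:,None])).T;return p[:,:2]/p[:,2:]
def tri(a,b):
    Ps=[cam(n)[0]@np.c_[cam(n)[1],cam(n)[2]] for n in('side','top')]
    X=cv2.triangulatePoints(*Ps,np.array(a,float).reshape(2,1),np.array(b,float).reshape(2,1));return (X[:3]/X[3]).ravel()
E
python3 - <<'E'
import cv2,numpy as np
a=cv2.imread('pics/top0.png')[200:295,170:305];b=cv2.imread('pics/side0.png')[190:290,225:330]
cv2.imwrite('pics/ct.png',cv2.resize(a,None,fx=5.8,fy=5.8,interpolation=cv2.INTER_CUBIC))
cv2.imwrite('pics/cs.png',cv2.resize(b,None,fx=5.8,fy=5.8,interpolation=cv2.INTER_CUBIC))
E
```

```text
(no output)
```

View pics/ct.png

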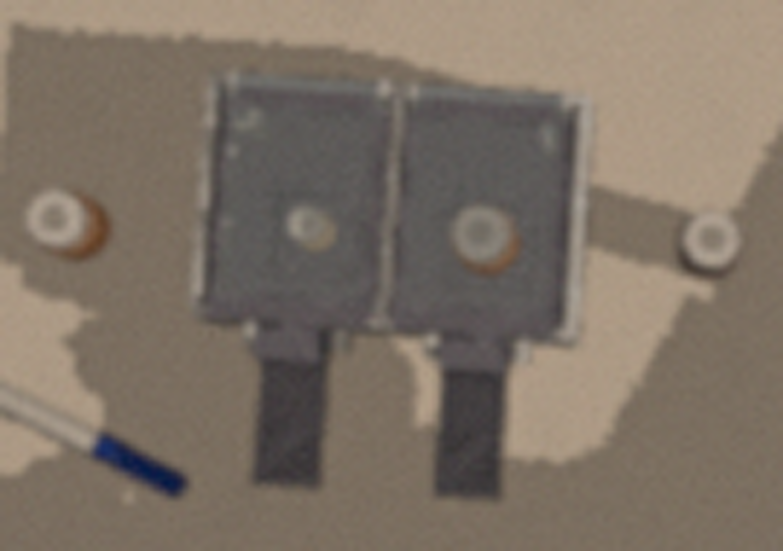

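View pics/cs.png

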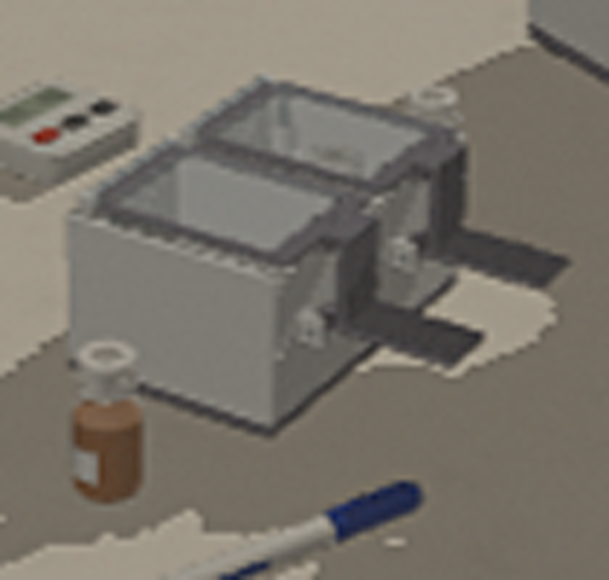

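Crop check: in the top crop, the right (-y) well holds the vial with the larger cap and orange-brown rim at (483,238). The left well holds the small pale one at (310,227). The lookalikes are the large holder (385,280) and the left lid and tab. I choose the right lid and tab of the small holder, so next I measure its pose.

```bash
python3 - <<'E'
from h import *
from scipy.optimize import least_squares
f=lambda x,y,o:((x+.5)/5.8-.5+o[0],(y+.5)/5.8-.5+o[1])
T=lambda x,y:f(x,y,(170,200)); S=lambda x,y:f(x,y,(225,190))
pts=[('top',T(435,495),(-115,-23,47)),('top',T(500,497),(-115,-51,47)),('top',T(254,485),(-115,51,47)),('top',T(321,487),(-115,23,47)),
('top',T(195,320),(-50,78,76)),('top',T(577,342),(-50,-78,76)),('top',T(592,98),(50,-78,76)),('top',T(213,75),(50,78,76))]
W=np.array([ray(n,uv,h[2])[:2] for n,uv,h in pts]);H=np.array([h[:2] for _,_,h in pts],float)
print(W.round(1))
print('width',np.linalg.norm(W[4]-W[5]),np.linalg.norm(W[6]-W[7]),'depth',np.linalg.norm(W[4]-W[7]),'tabs',np.linalg.norm(W[0]+W[1]-W[2]-W[3])/2)
def r(p,):
    c,s=np.cos(p[2]),np.sin(p[2]);return (H@np.array([[c,s],[-s,c]])+p[:2]-W).ravel()
s=least_squares(r,[500,0,0]);p=s.x;print(p,np.degrees(p[2]));print(s.fun.reshape(-1,2).round(1))
# side check
sp=[(S(483,337),(-115,23,47)),(S(447,367),(-115,51,47)),(S(569,262),(-115,-51,47)),(S(527,288),(-115,-23,47))]
c,sn=np.cos(p[2]),np.sin(p[2]);R=np.array([[c,-sn,0],[sn,c,0],[0,0,1]])
for uv,h in sp: print(np.array(uv),proj('side',R@np.array(h)+[p[0],p[1],0]), ray('side',uv,47).round(1),(R@np.array(h)+[p[0],p[1],0]).round(1))
for h in [(-100,-37,47),(-115,-37,47),(-15,-37,163),(46,-37,182),(-58,-37,78.5)]: print(h,(R@np.array(h)+[p[0],p[1],0]).round(1))
E
```

```text
[[457.3 106.9]
 [455.7  80.4]
 [463.6 180.6]
 [462.  153.3]
 [529.9 199.8]
 [516.4  46.7]
 [614.9  37.9]
 [628.9 191.6]]
width 153.66867205403773 154.31352688732986 depth 99.4323769568783 tabs 73.60257068588916
[ 5.73342109e+02  1.19360331e+02 -9.23632551e-02] -5.292024700557645
[[-0.6  0.2]
 [-1.6 -1.2]
 [-0.1  0.1]
 [-1.  -0.5]
 [ 0.9  1.9]
 [-0.  -0.4]
 [ 1.1 -0.9]
 [ 1.4  0.8]]
[307.86206897 247.68965517] [[308.83309437 245.79248797]] [459.5 161.9  47. ] [461.  152.9  47. ]
[301.65517241 252.86206897] [[302.94757498 251.00545919]] [462.8 189.6  47. ] [463.5 180.7  47. ]
[322.68965517 234.75862069] [[323.39793088 232.89199974]] [452.2  88.7  47. ] [454.1  79.2  47. ]
[315.44827586 239.24137931] [[318.04786862 237.63070141]] [459.2 117.2  47. ] [456.7 107.1  47. ]
(-100, -37, 47) [470.4  91.7  47. ]
(-115, -37, 47) [455.4  93.1  47. ]
(-15, -37, 163) [555.   83.9 163. ]
(46, -37, 182) [615.7  78.3 182. ]
(-58, -37, 78.5) [512.2  87.9  78.5]
```

>>> servo_tool --rows '[0.029,-0.032,0,0,0,0,1,0.029,-0.032,0,0,0,0,1,0.029,-0.032,0,0,0,0,1,0.029,-0.032,0,0,0,0,1,0.029,-0.032,0,0,0,0,1,0.029,-0.032,0,0,0,0,1,0.029,-0.032,0,0,0,0,1,0.029,-0.032,0,0,0,0,1]' --newtons 5

```text
time: 0.9
eef_pos: [341.7, -233.8, 230.3]
orientation: [-3.141, 0.0, 0.373]
wrist_force: [-0.2, -0.2, -0.0]
width: 27.1
```

>>> servo_tool --rows '[0.029,-0.032,0,0,0,0,1,0.029,-0.032,0,0,0,0,1,0.029,-0.032,0,0,0,0,1,0.029,-0.032,0,0,0,0,1,0.029,-0.032,0,0,0,0,1,0,0,0,0,0,8,1,0,0,0,0,0,8,1,0,0,0,0,0,8,1]'

```text
time: 1.7
eef_pos: [418.1, -33.0, 230.1]
orientation: [-3.142, 0.001, -0.049]
wrist_force: [0.5, -0.6, 0.2]
width: 0.6
```

>>> servo_tool --rows '[0,0,0,0,0,2.5,1,0.009,-0.032,0,0,0,0,1,0.009,-0.032,0,0,0,0,1,0.009,-0.032,0,0,0,0,1,0.009,-0.032,0,0,0,0,1,0,0,0.04,0,0,0,1,0,0,0.04,0,0,0,1,0,0,0.04,0,0,0,1]'

```text
time: 2.5
eef_pos: [465.1, 91.1, 108.9]
orientation: [3.142, 0.0, -0.088]
wrist_force: [-0.2, 0.0, -0.5]
width: 0.3
```

>>> servo_tool --rows '[0,0,0.02,0,0,0,1,0,0,0.01,0,0,0,1,0,0,0,0,0,0,1]'

```text
time: 2.8
eef_pos: [464.5, 90.5, 79.2]
orientation: [3.141, 0.003, -0.089]
wrist_force: [-0.2, -0.2, 0.3]
width: 0.5
```

```bash
cat > look.py <<'E'
from h import *
import sys
k=sys.argv[1]
s=snapshot('side')[130:290,190:350];t=snapshot('top')[130:310,150:330]
im=np.hstack([cv2.resize(s,(400,400),interpolation=3),cv2.resize(t,(400,400),interpolation=3)])
cv2.imwrite(f'pics/{k}.png',im);o=get_obs();print(o['time'],o['eef_pos'],o['orientation'],o['wrist_force'])
E
python3 look.py a1
```

```text
2.9 [466.00724177  90.71548746  81.96873381] [-3.14119971e+00 -1.73689129e-03 -8.87800360e-02] [0.50396485 0.36101254 0.60610532]
```

View pics/a1.png

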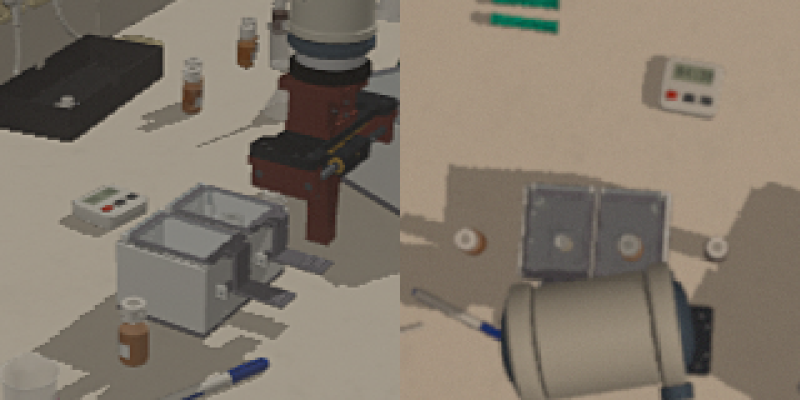

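The side crop shows the closed fingers at (320,240), over the right tab at (305,262). The long axis of the gripper body runs along y, clear of the lid's swing. Pressing now.

>>> servo_tool --rows '[0,0,0.01,0,0,0,1,0,0,0.01,0,0,0,1,0,0,0.004,0,0,0,1,0,0,0.004,0,0,0,1,0,0,0.003,0,0,0,1,0,0,0,0,0,0,1]'

```text
time: 3.5
eef_pos: [465.3, 90.6, 49.6]
orientation: [3.142, 0.0, -0.089]
wrist_force: [-1.9, -0.8, 3.0]
width: 0.4
```

>>> servo_tool --rows '[0,0,0.002,0,0,0,1,0,0,0.002,0,0,0,1,0,0,0,0,0,0,1]'

```text
time: 3.8
eef_pos: [465.7, 90.6, 45.9]
orientation: [-3.142, -0.001, -0.089]
wrist_force: [-0.4, -0.7, 4.4]
width: 0.5
```

```bash
python3 look.py a2
```

```text
3.9 [465.70168277  90.63893865  46.03843278] [-3.14149071e+00 -9.32889645e-04 -8.87763667e-02] [-0.57153272 -0.35765078  3.83318374]
```

View pics/a2.png

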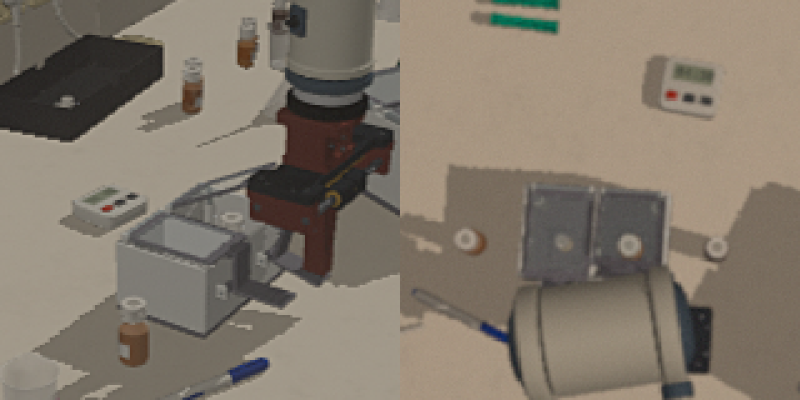

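The lid is up or still rising: its rim runs from (190,200) to (275,165) in the side crop. I'll wait briefly and look again.

>>> servo_tool --rows '[0,0,0,0,0,0,1,0,0,0,0,0,0,1,0,0,0,0,0,0,1,0,0,0,0,0,0,1,0,0,0,0,0,0,1]'

```text
time: 4.4
eef_pos: [465.7, 90.7, 45.9]
orientation: [-3.141, -0.001, -0.089]
wrist_force: [0.8, -1.3, 4.3]
width: 0.8
```

```bash
python3 look.py a3
```

```text
4.5 [465.62307221  90.6497515   45.81308664] [-3.14150629e+00 -6.89927495e-04 -8.87651030e-02] [ 0.2144268  -0.9278873   4.84256126]
```

View pics/a3.png

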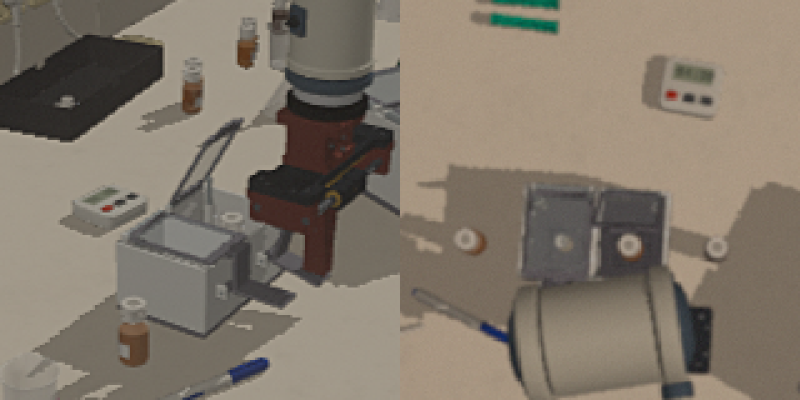

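The lid has sprung up, with its edge at side crop (238,122), and the big vial now shows in the open right well. I'll raise to TCP z 146 and approach the edge.

>>> servo_tool --rows '[0,0,-0.005,0,0,0,1,0,0,-0.015,0,0,0,1,0,0,-0.03,0,0,0,1,0,0,-0.03,0,0,0,1,0,0,-0.02,0,0,0,1,0,0,0,0,0,0,1,0.025,0,0,0,0,0,1,0.025,0,0,0,0,0,1]'

```text
time: 5.3
eef_pos: [515.0, 86.4, 144.7]
orientation: [3.142, 0.001, -0.088]
wrist_force: [0.6, 0.4, 0.9]
width: 0.4
```

```bash
python3 look.py a4; python3 -c "
from h import *
print(proj('side',[[555,83.9,163]]),(proj('side',[[555,83.9,163]])-[190,130])*2.5)"
```

```text
5.4 [515.79452271  85.87636406 143.29059374] [ 3.14091966  0.00330191 -0.08932397] [0.00665523 0.17974414 0.25145753]
[[285.92117615 181.32019439]] [[239.80294037 128.30048598]]
```

View pics/a4.png

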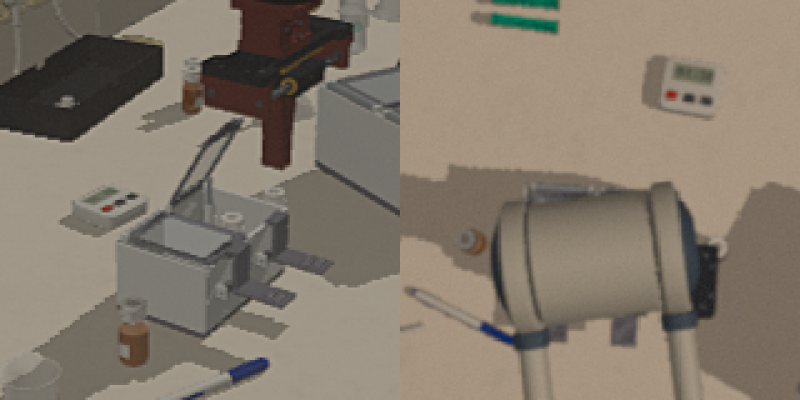

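The side crop shows the lid edge at (238,120) and the fingertips in front of and below it at (278,165). Both tabs are back at rest. Pushing now.

>>> servo_tool --rows '[0.01,0,0,0,0,0,1,0.01,0,0,0,0,0,1,0.006,0,0,0,0,0,1,0.006,0,-0.003,0,0,0,1,0.006,0,-0.003,0,0,0,1,0.006,0,-0.003,0,0,0,1,0.006,0,-0.002,0,0,0,1,0.006,0,-0.002,0,0,0,1]'

```text
time: 6.2
eef_pos: [571.5, 81.2, 159.1]
orientation: [-3.142, -0.0, -0.089]
wrist_force: [-0.6, -0.7, -0.9]
width: 0.5
```

```bash
python3 look.py a5
```

```text
6.3 [571.67143393  81.1534324  158.89598588] [-3.14152115e+00 -5.61240046e-04 -8.89766508e-02] [-0.39139778  0.15263321 -0.180361  ]
```

View pics/a5.png

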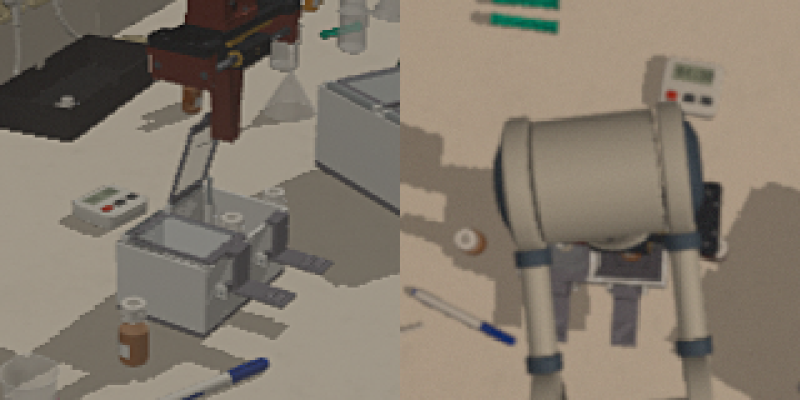

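The lid follows the finger, its edge now near (213,115). I'll continue past upright.

>>> servo_tool --rows '[0.007,0,-0.001,0,0,0,1,0.007,0,-0.001,0,0,0,1,0.007,0,-0.001,0,0,0,1,0.007,0,0,0,0,0,1,0.007,0,0,0,0,0,1,0.007,0,0,0,0,0,1,0.007,0,0,0,0,0,1,0.005,0,0,0,0,0,1]'

```text
time: 7.1
eef_pos: [625.3, 76.4, 161.4]
orientation: [3.142, 0.0, -0.089]
wrist_force: [-0.0, -0.3, 0.8]
width: 0.6
```

```bash
python3 look.py a6
```

```text
7.2 [625.26935331  76.36298286 161.32607243] [ 3.14152567e+00  2.24387228e-04 -8.89106707e-02] [-0.3487189   0.02146941  0.45246399]
```

View pics/a6.png

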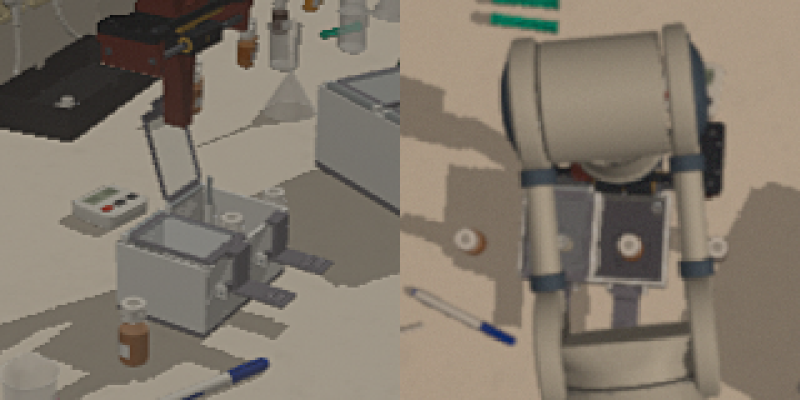

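The lid is now past upright, its top near (150,112) and leaning back. I'll withdraw forward, then up, and let it settle.

>>> servo_tool --rows '[-0.01,0,0,0,0,0,1,-0.03,0,0,0,0,0,1,-0.03,0,0,0,0,0,1,-0.04,0,0,0,0,0,1,-0.04,0,-0.02,0,0,0,1,-0.03,0,-0.03,0,0,0,1,-0.02,0,-0.03,0,0,0,1,0,0,0,0,0,0,1]'

```text
time: 8.0
eef_pos: [424.4, 94.8, 247.5]
orientation: [-3.139, -0.01, -0.088]
wrist_force: [0.4, 0.8, 0.8]
width: 0.3
```

>>> servo_tool --rows '[0,0.04,0,0,0,0,1,0,0.04,0,0,0,0,1,0,0.04,0,0,0,0,1,0,0.04,0,0,0,0,1,0,0.04,0,0,0,0,1,0,0.04,0,0,0,0,1,0,0,0,0,0,0,1,0,0,0,0,0,0,1]'

```text
time: 8.8
eef_pos: [403.8, -145.2, 240.8]
orientation: [-3.141, 0.001, -0.091]
wrist_force: [-0.4, 0.6, -0.4]
width: 0.4
```

```bash
python3 look.py a7; python3 - <<'E'
from h import *
p=[573.34,119.36];a=-.0924;c,s=np.cos(a),np.sin(a)
for th in(1.57,1.8,1.95):
    h=np.array([46-104*np.cos(th),-37,78.5+104*np.sin(th)]);P=[p[0]+c*h[0]-s*h[1],p[1]+s*h[0]+c*h[1],h[2]]
    print(th,(proj('side',[P])-[190,130])*2.5,(proj('top',[P])-[150,130])*400/180+[400,0])
E
```

```text
8.9 [ 404.21414543 -144.00244873  241.24835745] [-3.14100834e+00  2.86787218e-04 -8.79934069e-02] [-1.10520066  0.59693961 -0.02096014]
1.57 [[186.19740763  96.08487848]] [[626.68349121 178.50883207]]
1.8 [[165.78202688  93.69442597]] [[628.54823309 154.77814415]]
1.95 [[153.18889403  95.02611569]] [[629.86725415 140.55710824]]
```

View pics/a7.png

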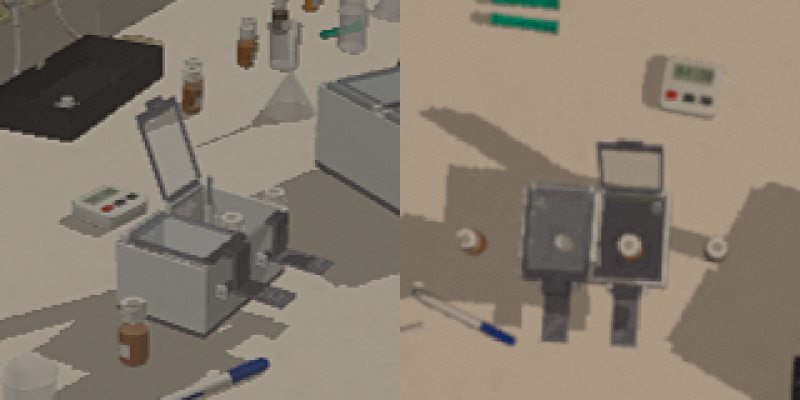

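The lid edge is at top crop (629,141) and side crop (156,99). The prediction for 1.95 rad is (630,141) and (153,95), so the lid is at its stop. One quick check for anything displaced, then I hand in.

```bash
python3 - <<'E'
from h import *
a=cv2.imread('pics/top0.png');b=snapshot('top');cv2.imwrite('pics/top1.png',b)
for n,(x,y,w,h) in dict(leftlid=(200,208,36,80),rtab=(242,255,20,34),spare=(168,226,26,26),dark=(284,232,18,20),timer=(262,152,38,34),pen=(180,260,26,28)).items():
    t=cv2.cvtColor(a[y:y+h,x:x+w],6);r=cv2.matchTemplate(cv2.cvtColor(b[y-6:y+h+6,x-6:x+w+6],6),t,cv2.TM_CCOEFF_NORMED)
    _,m,_,l=cv2.minMaxLoc(r);print(n,round(m,2),l[0]-6,l[1]-6)
finish_job()
E
```

```text
leftlid 0.76 0 0
rtab 0.84 0 0
spare 0.72 0 0
dark 1.0 0 0
timer 1.0 0 0
pen 0.73 0 0
the job is handed in; nothing more can be done
```

The lid over the right (-y) well, which holds the large vial, is fully open at its stop, and the job is handed in. I pressed that well's release tab down with closed fingertips, at about 4.5 N. The lid sprang up, and I pushed its front edge back past upright and let it fall over to the stop. I then backed the arm away; the whole run took about 9 s.

Last checks:
- **Open lid:** its edge matched the position expected for 1.95 rad to 1 px in the enlarged top crop. In the side crop it was off by about 3–5 px, roughly 2 px in the original picture. That matches the offset the side camera already showed before I moved anything.
- **Everything else:** the left lid is shut, and both vials are standing in their wells. Image matching found 0 px shift for the left lid and tab, the right tab, spare vial, dark vial, timer and pen. Four of those match scores were only 0.72–0.84, probably because shadows had changed.

No check failed.

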